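# Garlic through the self-closing flap of the food-waste caddy

### The arm

A 6-joint arm with a two-finger parallel gripper is mounted at the origin on a cart in front of the work surface, level with it; the furniture and walls round the work are solid. World frame = base frame: x ahead of the robot, y to its left, z up, the work surface at z = 0. Lengths are in m, angles in rad, forces in N, time in s.
With the tool pointing down it reaches from about 0.35 to 0.975 m from the base axis. Payload 4.9 kg.
Tool frame: the origin (TCP) lies midway between the tips of the shut fingers; the grasp point (between the pads) lies 19 mm behind it; z points along the fingers, y is the line along which they close (so a half turn about z gives the same grasp; the last joint's range is limited). The gripper opens to 85 mm and grips with 20 to 120 N. Pads are 22 mm wide; open, the fingers measure 114 mm over their backs; the gripper's body (76 mm by 85 mm) begins 54 mm behind the grasp point. The pads swing forward as they close: fully open they stand 13 mm farther back than shut.
Start: joints at [-1.401, 0.053, 1.613, -0, 1.476, -0.119], TCP at [0.178, -0.599, 0.205] pointing down, gripper open.
Joint ranges: [-3.01, 3.01], [-1.01, 2.22], [0.06, 2.58], [-1.02, 4.17], [0.09, 2.62], [-3.14, 3.14]. Speed limits (rad/s): [2.57, 2.57, 3.14, 3.14, 3.14, 3.14].

### API

Orientations are given as a unit quaternion [w, x, y, z].
In Python, from plant import manip gives the robot as it stands.
- The arm moves only by the tool carry_out, never from a script. Its argument "moves" is a list of rows, each a list of 7 numbers: the opening, from 0 (shut) to 1 (fully open), then the shift along the tool's x, y, z normalised to -1 to 1, where 1 is 0.4 m, then the turn, a rotation vector about the tool's x, y, z normalised to -1 to 1, where 1 is 0.5 rad. In form: [[grip, dx, dy, dz, rx, ry, rz], ...]. A call has 1 to 8 rows; each row is the pose to reach, as a shift and turn from the pose commanded when the call began, along the tool's axes at that moment; what a row does not reach only later rows make up. A row lasts 1/12 s, in which the tool goes at most 41.7 mm and 7.16 degrees, less where a joint would pass 70% of its speed; a pose out of reach is approached as far as the arm can. A call with a number of a shift or a turn outside -1 to 1 is refused whole. A call with a gripper value outside its range is refused whole. The fingers move at their own pace and stop on an object; the grip force is fixed at half the most. Time passes only in rows, so rows that repeat a pose let the fingers close. It gives the time, the measured TCP pose, the force and the opening at its end, in the units of the state.
- manip.state(): the state, without advancing time (a new reading comes with each control period).
- manip.grab_frame(name): name is "scene" or "top" or "wrist"; returns the picture (400x640x3 uint8, red, green, blue); there is no depth.
- manip.camera_info(name): a dict with "intrinsics" (3x3 intrinsics, pixels), "extrinsics" (4x4, takes a point from world to camera coordinates). Camera axes: x right, y down, z forward; pixel columns grow to the right and rows downward; lengths in m; the calibration is good to about 2 mm. A picture is of the moment at which its call begins: read the wrist's pose just before it. camera_info takes no time and is no camera call; for the wrist camera it gives the pose at the moment of the call.
- manip.job_done(): hands the job in, once; it reports no verdict.
The state is a dict: "time": time; "joint_pos": joint angles; "joint_vel": joint speeds; "joint_efforts": joint torques, N m; "tool_pos": TCP position; "tool_rot": TCP orientation; "contact_force": force on the tool from outside, world axes, zero at the start; "ft_torque": the same for the moment, N m; "gripper_width": opening from 0.0 (shut) to 1.0 (fully open).
Only numpy, scipy, OpenCV 4.12 (cv2) and the standard library are available. Lean on these libraries where they do the work, as an engineer would, in place of code of your own. Each camera call takes 0.05 s, during which the arm holds its last target. There are 200 camera calls.

### The job

Push the old garlic bulb into the food-waste caddy: with one finger push the green self-closing flap open and, while it is held open, push the garlic off the grey feed shelf through the opening with the other finger, then come away so that the flap swings shut. Do not pick up or squeeze the garlic, do not shove the garlic itself against the shut flap, and leave the lemon, the salt shaker and the timer alone.

Things in the scene. Friction and masses are not known exactly. Their poses are not given: they have to be found in the camera images.
- caddy: White food-waste caddy fixed on the worktop, 290 mm long (x -150 to 140), 150 wide (y), 5 mm walls; hollow, inner floor at z = 8. Origin: underneath, on the middle line, below the inner edge of the feed shelf; x points from the shelf into the opening, y left, z up. Its side cheeks (140 mm apart inside) rise from the shelf edge to z = 188 at x = 90, then run level to the rear wall.
- shelf_edge (a point): Middle of the inner edge of the grey feed shelf, on its top (140 mm above the worktop). The flat shelf runs 150 mm from here to the caddy's front, which has no rim; side walls, 140 mm apart inside, rise 7 mm above it. Beyond this edge the caddy is open down to its floor, covered only by the flap.
- flap (a joint): Green flap, 4 mm thick, 134 wide, 95 from hinge to free edge; hinge along y at caddy x = 90, z = 182 mm. 0 = shut, sloping from the hinge down to the shelf edge; opening swings its free edge down and away from the shelf; 1.15 rad hangs straight down, stop at 1.4. A spring (1 to 4 N at a finger) shuts it when let go, within 1.5 s. Open above, so a finger pointing down can push it.
- flap_edge (a point): Middle of the flap's free edge, which lies 3 mm beyond the inner edge of the shelf and 3 mm above it when shut.
- garlic: The garlic bulb, about 56 mm across and 56 mm high with its stalk, 24 to 48 g. Origin at the centre of its underside. It stands loose on the feed shelf, its centre 60 to 90 mm before the inner shelf edge, up to 20 mm beside the middle line. It slides, or rolls a little, when pushed.
- garlic_center (a point): Centre of the garlic bulb, 28 mm above its underside.
- lemon_1: Yellow lemon, 71 x 53 x 51 mm, lying loose on the worktop to the left of the caddy; origin under its centre. To be left alone.
- salt_shaker: Glass salt shaker with grey cap, 44 mm diameter, 90 mm high, standing loose on the worktop to the right of the caddy; origin under its centre. To be left alone.
- kitchen_timer: Teal and white kitchen timer, 67 mm diameter, 57 mm high, on the worktop further left; origin under its centre. To be left alone.
Things that resemble listed ones, but are neither listed nor needed, are in the scene too. Of the things like the garlic, leave any that is orange or red; of the rest the larger one is meant.

How it is judged:
On the way:
1. the flap is pushed open (over 0.3 rad) while the garlic still stands on the feed shelf (value of joint flap above 0.3 rad and z of garlic_center in the frame of caddy above 0.155 m and x of garlic_center in the frame of caddy below 0 m), for 0.05 s.
At the end, for the whole second after the job is handed in: The garlic lies at rest inside the caddy, on its floor (centre less than 70 mm above the worktop), and the flap has swung shut (within 0.08 rad) (x of garlic_center in the frame of caddy between -0.145 and 0.14 m and y of garlic_center in the frame of caddy between -0.07 and 0.07 m and z of garlic_center in the frame of caddy below 0.07 m and linear speed of garlic below 0.05 m/s and value of joint flap below 0.08 rad); the robot touches nothing.
It fails at once if the garlic is picked up (its centre 15 mm or more above where it is when it stands on the shelf) (z of garlic_center in the frame of caddy above 0.183 m).
It fails at once if the garlic is squeezed or pinched (fingers press on it with more than 12 N) (contact force between the fingers and garlic above 12 N).
It fails at once if the garlic itself is shoved against the flap before the flap is held open (its centre reaches the shelf edge with the flap open less than 0.25 rad) (value of joint flap below 0.25 rad and x of garlic_center in the frame of caddy above 0 m and z of garlic_center in the frame of caddy above 0.155 m).
It fails at once if the lemon, the salt shaker or the timer is disturbed (moved over 20 mm) (distance of any of lemon_1, salt_shaker, kitchen_timer from where it was at the start of the episode above 0.02 m).
It also fails if it takes over 38 s, if anything falls off the work surface, if the arm or the gripper's body presses on something with over 40 N, if the wrist force passes 120 N, or if a joint passes its speed limit or range.

## Working session

There is one attempt and no reset: what is moved stays moved. The work goes in short steps, Python scripts to look and compute and a tool call to move; the robot and the scene stay as the last step left them, time stands still between calls to the robot, and variables do not carry over. Pictures are saved under pics/ and viewed, on a budget of 10 in all, crops included, one or two more only if the job needs it, and the job is handed in when it is done.

Besides the shell and the picture viewer there is one more tool, called after "Request:" as name(argument=value, ...), one argument or row to a line, values as JSON. carry_out: Moves the arm, as the interface text tells. Scaled input: -1 to 1 covers 0.4 m each way for a shift and 0.5 rad each way for a turn. Its arguments: {"type":"object","properties":{"moves":{"type":"array"}},"required":["moves"]}

```bash
mkdir -p pics; ls; python3 - <<'E'
from plant import manip
import cv2,numpy as np
for n in("scene","top"):
    cv2.imwrite(f"pics/{n}0.png",manip.grab_frame(n)[:,:,::-1])
    c=manip.camera_info(n);print(n,np.round(c["intrinsics"],1).tolist(),np.round(c["extrinsics"],4).tolist())
s=manip.state();print(s["time"],s["tool_pos"],s["tool_rot"],s["gripper_width"])
E
```

```text
pics
scene [[433.2, 0.0, 327.8], [0.0, 433.2, 198.9], [0.0, 0.0, 1.0]] [[-0.563, -0.8263, -0.0182, 0.5358], [-0.4052, 0.2951, -0.8653, 0.2301], [0.7203, -0.4798, -0.501, 0.8372], [0.0, 0.0, 0.0, 1.0]]
top [[385.8, 0.0, 315.4], [0.0, 385.8, 205.1], [0.0, 0.0, 1.0]] [[0.0224, -0.9995, 0.0222, 0.2802], [-0.9842, -0.026, -0.1753, 0.5067], [0.1757, -0.0179, -0.9843, 1.0213], [0.0, 0.0, 0.0, 1.0]]
0.1 [ 0.17788727 -0.59848991  0.20374549] [-9.70845917e-04  9.89592232e-01  1.43896740e-01 -2.51070589e-05] 0.9994974953107546
```

View pics/scene0.png

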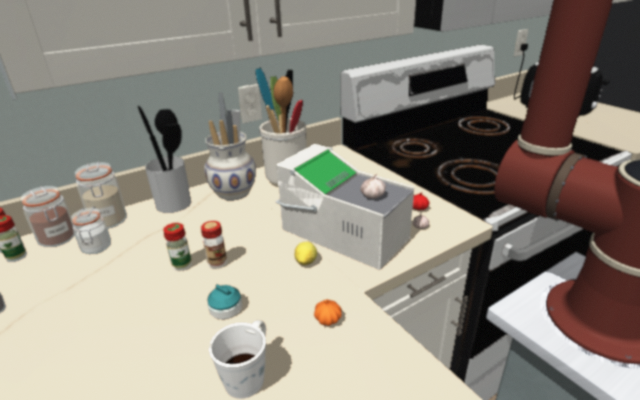

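View pics/top0.png

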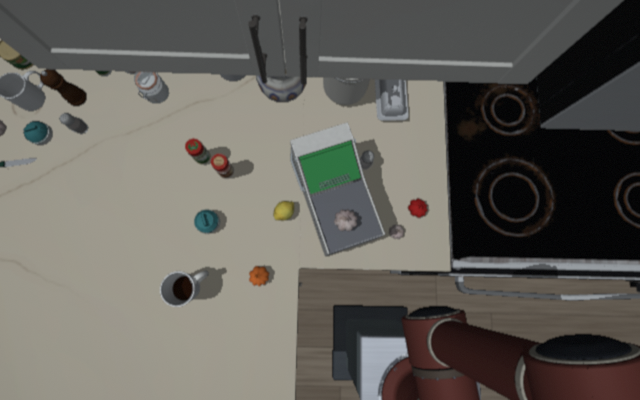

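Candidates: the white bulb on the shelf at top (346,219), a smaller white one on the worktop at (397,231), an orange one at (259,275) and a red one at (418,208). I choose the shelf bulb because it is white and the larger. The salt shaker stands at (367,158), the lemon at (284,211) and the timer at (206,222).

```bash
cat > h.py <<'E'
import numpy as np,cv2
from plant import manip
def ray(n,uv,z,c=None):
    c=c or manip.camera_info(n);K=np.array(c["intrinsics"]);E=np.array(c["extrinsics"]);R,t=E[:3,:3],E[:3,3]
    o=-R.T@t;d=R.T@np.linalg.inv(K)@[uv[0],uv[1],1];return o+d*(z-o[2])/d[2]
def proj(n,p):
    c=manip.camera_info(n);q=np.array(c["extrinsics"])[:3]@np.append(p,1);q=np.array(c["intrinsics"])@q;return q[:2]/q[2]
E
python3 - <<'E'
from h import *
im=cv2.imread("pics/top0.png");hsv=cv2.cvtColor(im,cv2.COLOR_BGR2HSV)
m=cv2.inRange(hsv,(50,120,40),(75,255,255));m[:,:280]=0;m[:,400:]=0
m=cv2.morphologyEx(m,cv2.MORPH_CLOSE,np.ones((7,7)))
c=max(cv2.findContours(m,0,2)[0],key=cv2.contourArea)
print("flap",cv2.minAreaRect(c),cv2.approxPolyDP(cv2.convexHull(c),4,True)[:,0].tolist())
print("hsv shelf",hsv[235,350],hsv[205,330],"cheek",hsv[225,317])
# garlic
x0,y0,x1,y1=280,115,420,265
cv2.imwrite("pics/crop1.png",cv2.resize(im[y0:y1,x0:x1],None,fx=4,fy=4,interpolation=cv2.INTER_CUBIC))
E
```

```text
flap ((330.21923828125, 166.8451385498047), (37.5479850769043, 53.42741394042969), 72.4075698852539) [[350, 141], [359, 177], [311, 192], [300, 157]]
hsv shelf [108  26  98] [110  23  98] cheek [ 90   4 116]
```

View pics/crop1.png

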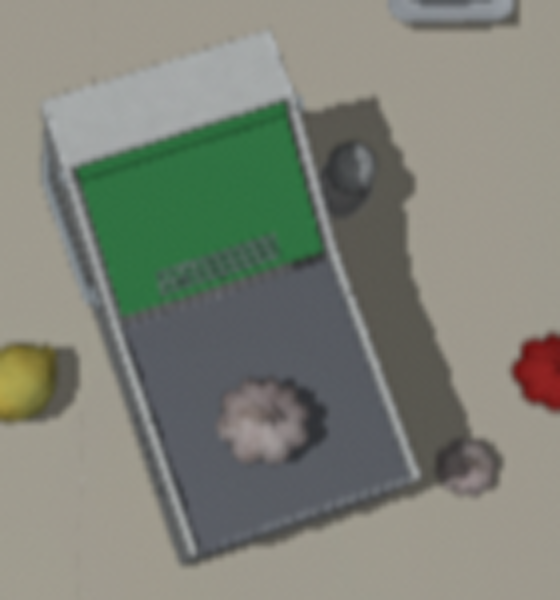

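The crop shows the white bulb on the shelf at crop (265,420), with the inner shelf edge running (130,315)–(325,258) and the front edge (197,550)–(415,478). The salt shaker is close beside the right cheek.

```bash
python3 - <<'E'
from h import *
f=lambda u,v:(u/4+280-.4,v/4+115-.4)
P={k:ray("top",f(*p),z) for k,p,z in [("eL",(130,315),.14),("eR",(325,258),.14),("fL",(197,550),.14),("fR",(415,478),.14),("rL",(45,105),.188),("rR",(270,33),.188),("hL",(75,172),.185),("hR",(290,102),.185),("g",(265,420),.17),("salt",(352,160),.09),("lem",(22,382),.025)]}
for k in P:print(k,P[k].round(4))
ex=(P["eL"]+P["eR"])/2;fx=(P["fL"]+P["fR"])/2;d=ex-fx;print("len",np.linalg.norm(d),"widths",np.linalg.norm(P["eL"]-P["eR"]),np.linalg.norm(P["fL"]-P["fR"]))
print("yaw mid",np.arctan2(d[1],d[0]))
for a,b in(("eL","eR"),("fL","fR"),("rL","rR"),("hL","hR")):
    w=P[a]-P[b];print("yaw",a,np.arctan2(-w[0],w[1]))
for a,b in(("fL","eL"),("fR","eR")):
    w=P[b]-P[a];print("yaw",a,np.arctan2(w[1],w[0]))
# scene: garlic pixel by mask region and proj check
im=cv2.imread("pics/scene0.png")
for n,p in(("edge",ex),("g",P["g"]),("fL",P["fL"]),("fR",P["fR"]),("rL",P["rL"])):print(n,proj("scene",p).round(1))
cv2.imwrite("pics/crop2.png",cv2.resize(im[135:270,265:445],None,fx=4,fy=4,interpolation=cv2.INTER_CUBIC))
E
```

```text
eL [0.5119 0.3032 0.14  ]
eR [0.5521 0.1807 0.14  ]
fL [0.3664 0.2588 0.14  ]
fR [0.4138 0.1246 0.14  ]
rL [0.6311 0.3586 0.188 ]
rR [0.6818 0.2216 0.188 ]
hL [0.5902 0.3391 0.185 ]
hR [0.6387 0.2086 0.185 ]
g [0.4433 0.2208 0.17  ]
salt [0.6332 0.1556 0.09  ]
lem [0.4863 0.3763 0.025 ]
len 0.15056713072380365 widths 0.12900878458935877 0.1422976380799862
yaw mid 0.340206249981317
yaw eL 0.31691609409820154
yaw fL 0.3398984420847947
yaw rL 0.35422749085112737
yaw hL 0.3556377576396716
yaw fL 0.2964195194558336
yaw fR 0.38486135201700156
edge [342.  184.1]
g [373.  184.7]
fL [381.9 216.5]
fR [412.8 189.4]
rL [277.5 164. ]
```

View pics/crop2.png

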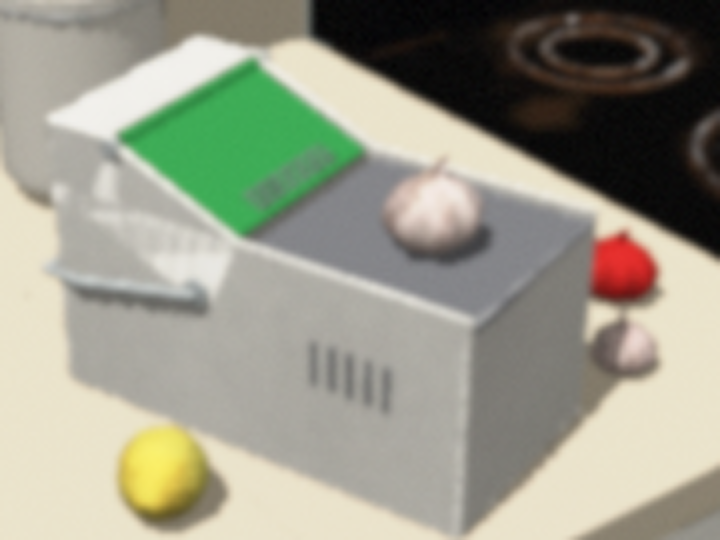

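The top and scene views agree. The caddy yaw is about 0.345, the shelf edge middle about (0.533, 0.242), and the garlic about (0.443, 0.2205), which is caddy (-0.092, +0.010).

The plan is to align the tool's y with the caddy's x and straddle the garlic with open fingers. A straight slow forward push then lets the front finger open the flap before the rear finger carries the garlic over the edge.

```bash
cat >> h.py <<'E'
from scipy.spatial.transform import Rotation as Ro
YAW=.345;ED=np.array([.533,.242,0]);C=Ro.from_euler("z",YAW)
w2c=lambda p:C.inv().apply(np.array(p)-ED)
c2w=lambda p:C.apply(p)+ED
def tool():
    s=manip.state();return np.array(s["tool_pos"]),Ro.from_quat(np.roll(s["tool_rot"],-1)),s
def go(p,a=YAW):
    t,R,s=tool();y=np.array([np.cos(a),np.sin(a),0]);z=np.array([0,0,-1.]);G=Ro.from_matrix(np.c_[np.cross(y,z),y,z])
    return np.r_[R.inv().apply(np.array(p)-t)/.4,(R.inv()*G).as_rotvec()/.5].round(3).tolist()
E
python3 - <<'E'
from h import *
print(go([.40,-.35,.32],-1.28+.5));print(c2w([-.092,.010,.3]))
E
```

```text
[0.709, -0.438, -0.29, -0.004, -0.001, -1.004]
[0.44303909 0.22029666 0.3       ]
```

Request:
carry_out(
  moves=[
    [1,0.709,-0.438,-0.29,0,0,-0.99],
    [1,0.709,-0.438,-0.29,0,0,-0.99],
    [1,0.709,-0.438,-0.29,0,0,-0.99],
    [1,0.709,-0.438,-0.29,0,0,-0.99],
    [1,0.709,-0.438,-0.29,0,0,-0.99],
    [1,0.709,-0.438,-0.29,0,0,-0.99],
    [1,0.709,-0.438,-0.29,0,0,-0.99],
    [1,0.709,-0.438,-0.29,0,0,-0.99],
  ],
)

```text
time: 0.77
tool_pos: [0.3884, -0.3623, 0.3146]
tool_rot: [-0.0, 0.924, 0.382, -0.0]
contact_force: [1.5, 0.2, 0.1]
gripper_width: 0.998
```

```bash
python3 - <<'E'
from h import *
print(tool()[0],go([.46,-.07,.32],-.28))
E
```

```text
[ 0.38835213 -0.36234204  0.31464681] [0.643, -0.391, -0.013, -0.001, -0.0, -1.015]
```

Request:
carry_out(
  moves=[
    [1,0.64,-0.39,-0.01,0,0,-1],
    [1,0.64,-0.39,-0.01,0,0,-1],
    [1,0.64,-0.39,-0.01,0,0,-1],
    [1,0.64,-0.39,-0.01,0,0,-1],
    [1,0.64,-0.39,-0.01,0,0,-1],
    [1,0.64,-0.39,-0.01,0,0,-1],
    [1,0.64,-0.39,-0.01,0,0,-1],
    [1,0.64,-0.39,-0.01,0,0,-1],
  ],
)

```text
time: 1.43
tool_pos: [0.4592, -0.068, 0.3183]
tool_rot: [-0.001, 0.799, 0.601, 0.001]
contact_force: [-0.0, -0.3, -0.1]
gripper_width: 0.999
```

```bash
python3 - <<'E'
from h import *
print(tool()[0],go([.443,.22,.32],.2))
E
```

```text
[ 0.45916779 -0.06799673  0.31832613] [0.681, -0.238, -0.003, 0.001, -0.005, -0.961]
```

Request:
carry_out(
  moves=[
    [1,0.68,-0.24,0,0,0,-0.98],
    [1,0.68,-0.24,0,0,0,-0.98],
    [1,0.68,-0.24,0,0,0,-0.98],
    [1,0.68,-0.24,0,0,0,-0.98],
    [1,0.68,-0.24,0,0,0,-0.98],
    [1,0.68,-0.24,0,0,0,-0.98],
    [1,0.68,-0.24,0,0,0,-0.98],
    [1,0.68,-0.24,0,0,0,-0.98],
  ],
)

```text
time: 2.1
tool_pos: [0.4423, 0.22, 0.3176]
tool_rot: [-0.001, 0.629, 0.777, 0.0]
contact_force: [-0.7, -0.4, -0.1]
gripper_width: 0.999
```

```bash
python3 - <<'E'
from h import *
print(tool()[0],go([.443,.22,.28]))
E
```

```text
[0.44234905 0.22003244 0.31762584] [-0.001, 0.002, 0.094, -0.002, -0.005, -0.269]
```

Request:
carry_out(
  moves=[
    [1,0,0,0.094,0,0,-0.269],
    [1,0,0,0.094,0,0,-0.269],
    [1,0,0,0.094,0,0,-0.269],
    [1,0,0,0.094,0,0,-0.269],
  ],
)

```text
time: 2.43
tool_pos: [0.4441, 0.2145, 0.2817]
tool_rot: [0.0, 0.58, 0.815, 0.0]
contact_force: [0.0, -0.4, 0.7]
gripper_width: 0.998
```

```bash
python3 - <<'E'
from h import *
c=manip.camera_info("wrist");im=manip.grab_frame("wrist")
cv2.imwrite("pics/w1.png",im[:,:,::-1])
print(tool()[0]);
for n,p in(("edgeL",[0,.07,.14]),("edgeR",[0,-.07,.14]),("frontL",[-.15,.07,.14]),("frontR",[-.15,-.07,.14]),("garlic",[-.092,.01,.168])):print(n,proj("wrist",c2w(p)).round())
E
```

```text
[0.44466895 0.21457882 0.28279888]
edgeL [411. 108.]
edgeR [399. 244.]
frontL [250. 110.]
frontR [260. 245.]
garlic [313. 179.]
```

View pics/w1.png

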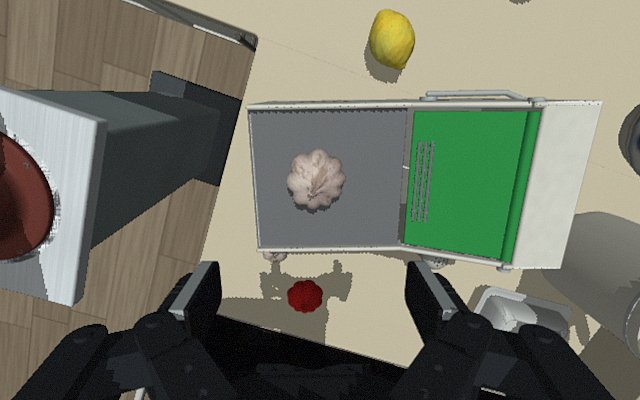

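The wrist view confirms the model: the garlic is at (316,180) against a predicted (313,179), which puts it at caddy x about -0.089. Descending to straddle it.

```bash
python3 - <<'E'
from h import *
t=tool();print(w2c(t[0]),t[2]["contact_force"]);print(go(c2w([-.089,.010,.20])),go(c2w([-.089,.010,.138])))
E
```

```text
[-0.09239994  0.00406787  0.28279888] [ 0.16878016 -0.86069474  0.3307983 ]
[0.015, 0.008, 0.207, 0.005, 0.0, -0.021] [0.015, 0.007, 0.362, 0.005, 0.0, -0.021]
```

Request:
carry_out(
  moves=[
    [1,0.015,0.008,0,0,0,-0.02],
    [1,0.015,0.008,0.07,0,0,-0.02],
    [1,0.015,0.008,0.13,0,0,-0.02],
    [1,0.015,0.008,0.18,0,0,-0.02],
    [1,0.015,0.008,0.23,0,0,-0.02],
    [1,0.015,0.008,0.28,0,0,-0.02],
    [1,0.015,0.008,0.33,0,0,-0.02],
    [1,0.015,0.008,0.34,0,0,-0.02],
  ],
)

```text
time: 3.15
tool_pos: [0.4437, 0.2214, 0.1426]
tool_rot: [-0.001, 0.575, 0.818, -0.001]
contact_force: [-0.5, 0.9, -0.9]
gripper_width: 0.998
```

```bash
python3 - <<'E'
from h import *
t=tool();print(w2c(t[0]),t[2]["contact_force"],go(c2w([-.089,.010,.136])))
cv2.imwrite("pics/w2.png",np.vstack([manip.grab_frame("wrist")[:,:,::-1][100:],cv2.resize(manip.grab_frame("scene")[:,:,::-1][120:260,260:450],None,fx=640/190,fy=2)]))
E
```

```text
[-0.09097712  0.01077985  0.14260072] [-0.53442275  0.88745927 -0.88569325] [-0.002, 0.005, 0.016, -0.007, -0.001, 0.003]
```

View pics/w2.png

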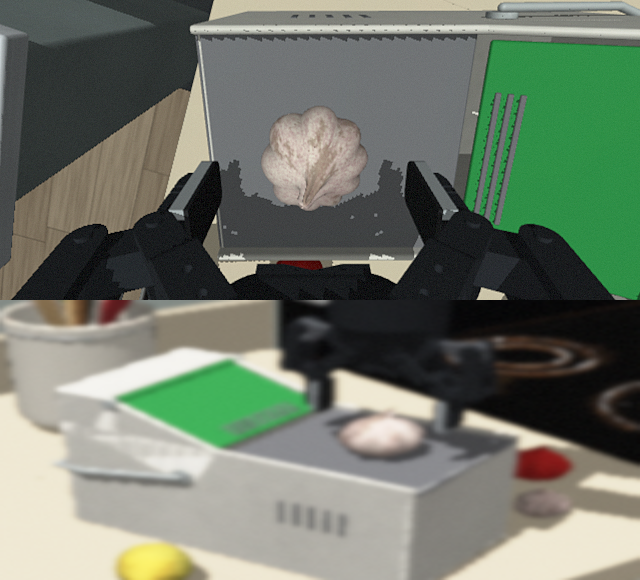

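```bash
python3 - <<'E'
from h import *
t,R,s=tool()
for p in([0,0,0],[.011,.0425,-.013],[-.011,.0425,-.013],[.011,.0425,-.053],[-.011,.0425,-.053],[.011,-.0425,-.013]):print(p,proj("wrist",t+R.apply(p)).round(),proj("scene",t+R.apply(p)).round())
for z in(.15,.168,.18):print("garlic",ray("wrist",(316,258),z).round(4),w2c(ray("wrist",(316,258),z)).round(4))
c=manip.camera_info("wrist");E=np.array(c["extrinsics"]);print("cam in tool",R.inv().apply(-E[:3,:3].T@E[:3,3]-t).round(3))
print("garlic scene",w2c(ray("scene",(373,189.5),.165)))
E
```

```text
[0, 0, 0] [313. 239.] [372. 194.]
[0.011, 0.0425, -0.013] [394. 231.] [353. 186.]
[-0.011, 0.0425, -0.013] [390. 268.] [359. 182.]
[0.011, 0.0425, -0.053] [417. 271.] [354. 170.]
[-0.011, 0.0425, -0.053] [412. 316.] [359. 167.]
[0.011, -0.0425, -0.013] [233. 231.] [386. 197.]
garlic [0.4496 0.2136 0.15  ] [-0.088   0.0015  0.15  ]
garlic [0.4461 0.2227 0.168 ] [-0.0883  0.0113  0.168 ]
garlic [0.4438 0.2288 0.18  ] [-0.0884  0.0178  0.18  ]
cam in tool [ 0.08  -0.    -0.169]
garlic scene [-0.09834288  0.02142628  0.165     ]
```

```bash
python3 - <<'E'
from h import *
w=manip.grab_frame("wrist")[:,:,::-1][250:350,160:480];s=manip.grab_frame("scene")[:,:,::-1][140:215,330:430]
cv2.imwrite("pics/w3.png",np.vstack([cv2.resize(w,None,fx=2,fy=2,interpolation=2),cv2.resize(s,(533,400),interpolation=2)[:, :].copy() if 0 else cv2.copyMakeBorder(cv2.resize(s,None,fx=5,fy=5,interpolation=2),0,0,0,140,0)]))
E
```

```text
(no output)
```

View pics/w3.png

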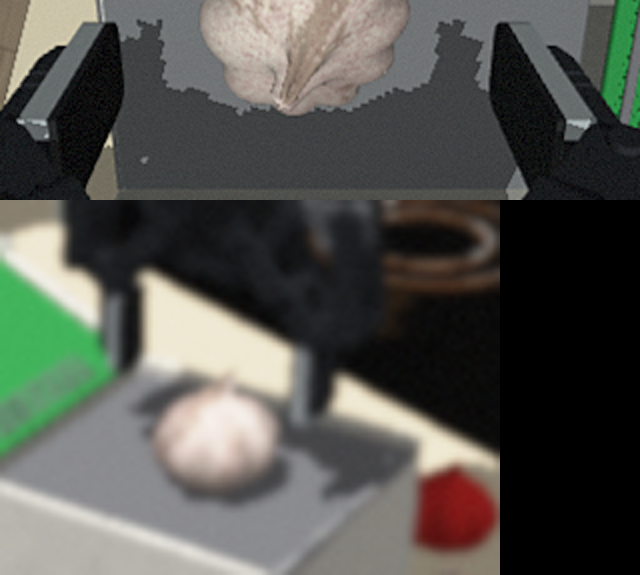

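```bash
python3 - <<'E'
from h import *
t,R,s=tool()
def P(n):c=manip.camera_info(n);return np.array(c["intrinsics"])@np.array(c["extrinsics"])[:3]
for a,b in(((215,262),(390,185)),((412,262),(352,173))):
    X=cv2.triangulatePoints(P("wrist"),P("scene"),np.float64(a).reshape(2,1),np.float64(b).reshape(2,1));X=(X[:3]/X[3])[:,0]
    print("world",X.round(4),"tool",R.inv().apply(X-t).round(4),proj("wrist",X).round(),proj("scene",X).round())
E
```

```text
world [0.4007 0.2104 0.1838] tool [ 0.0044 -0.0466 -0.037 ] [213. 265.] [390. 185.]
world [0.4845 0.2474 0.1905] tool [ 0.0106  0.0448 -0.0433] [415. 260.] [352. 173.]
```

Both views suggest the open fingertips stand higher than I assumed, at about z 0.18, so I'll probe downward gently and watch the force.

Request:
carry_out(
  moves=[
    [1,0,0,0.005,0,0,0],
    [1,0,0,0.01,0,0,0],
    [1,0,0,0.015,0,0,0],
    [1,0,0,0.02,0,0,0],
    [1,0,0,0.025,0,0,0],
    [1,0,0,0.025,0,0,0],
  ],
)

```text
time: 3.85
tool_pos: [0.4444, 0.2217, 0.1343]
tool_rot: [-0.0, 0.574, 0.819, -0.0]
contact_force: [0.1, -0.5, -0.9]
gripper_width: 1.003
```

Request:
carry_out(
  moves=[
    [1,0,0,0.005,0,0,0],
    [1,0,0,0.01,0,0,0],
    [1,0,0,0.015,0,0,0],
    [1,0,0,0.02,0,0,0],
    [1,0,0,0.02,0,0,0],
  ],
)

```text
time: 4.27
tool_pos: [0.4444, 0.2217, 0.1262]
tool_rot: [-0.0, 0.574, 0.819, -0.0]
contact_force: [-0.4, -0.4, -0.2]
gripper_width: 0.998
```

```bash
python3 - <<'E'
from h import *
t=tool();print(w2c(t[0]),t[2]["contact_force"])
w=manip.grab_frame("wrist")[:,:,::-1][150:350,160:480];s=manip.grab_frame("scene")[:,:,::-1][140:215,330:430]
cv2.imwrite("pics/w4.png",np.vstack([cv2.resize(w,None,fx=1,fy=1),cv2.resize(s,None,fx=3.2,fy=3.2,interpolation=2)]))
E
```

```text
[-0.09027525  0.01082587  0.12618236] [-0.39383983 -0.4222683  -0.1800414 ]
```

View pics/w4.png

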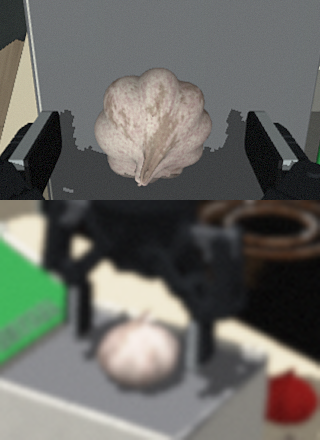

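```bash
python3 - <<'E'
from h import *
for z in(.14,.15,.16,.17):
  print(z,[proj("scene",c2w([x,y,z])).round(1).tolist() for x,y in((-.137,.02),(-.137,.0),(-.048,.02),(-.048,0))])
E
```

```text
0.14 [[388.2, 204.0], [392.6, 200.2], [354.1, 192.9], [358.7, 189.4]]
0.15 [[388.4, 200.1], [392.8, 196.3], [354.1, 189.0], [358.8, 185.6]]
0.16 [[388.6, 196.1], [393.1, 192.3], [354.2, 185.2], [358.9, 181.8]]
0.17 [[388.9, 192.0], [393.3, 188.4], [354.2, 181.3], [359.0, 177.9]]
```

By both views the tips are still near z 0.168, with no contact felt. The whole gripper seems to sit about 29 mm higher than the stated TCP implies, so I continue down in small guarded steps.

Request:
carry_out(
  moves=[
    [1,0,0,0.006,0,0,0],
    [1,0,0,0.012,0,0,0],
    [1,0,0,0.018,0,0,0],
    [1,0,0,0.024,0,0,0],
    [1,0,0,0.024,0,0,0],
  ],
)

```text
time: 4.78
tool_pos: [0.4443, 0.2216, 0.1165]
tool_rot: [-0.0, 0.574, 0.819, -0.0]
contact_force: [0.1, -0.1, -1.0]
gripper_width: 1.003
```

Request:
carry_out(
  moves=[
    [1,0,0,0.005,0,0,0],
    [1,0,0,0.01,0,0,0],
    [1,0,0,0.015,0,0,0],
    [1,0,0,0.02,0,0,0],
    [1,0,0,0.02,0,0,0],
  ],
)

```text
time: 5.2
tool_pos: [0.4444, 0.2217, 0.1087]
tool_rot: [-0.0, 0.574, 0.819, -0.0]
contact_force: [-0.3, 0.1, -0.3]
gripper_width: 1.0
```

```bash
python3 - <<'E'
from h import *
t=tool();print(w2c(t[0]),t[2]["contact_force"])
w=manip.grab_frame("wrist")[:,:,::-1][150:350,160:480];s=manip.grab_frame("scene")[:,:,::-1][140:215,330:430]
cv2.imwrite("pics/w5.png",np.vstack([cv2.resize(w,None,fx=1.5,fy=1.5),cv2.resize(s,None,fx=4.8,fy=4.8,interpolation=2)])[:600])
E
```

```text
[-0.09024526  0.01082047  0.10866595] [-0.28493552  0.13374929 -0.28618768]
```

View pics/w5.png

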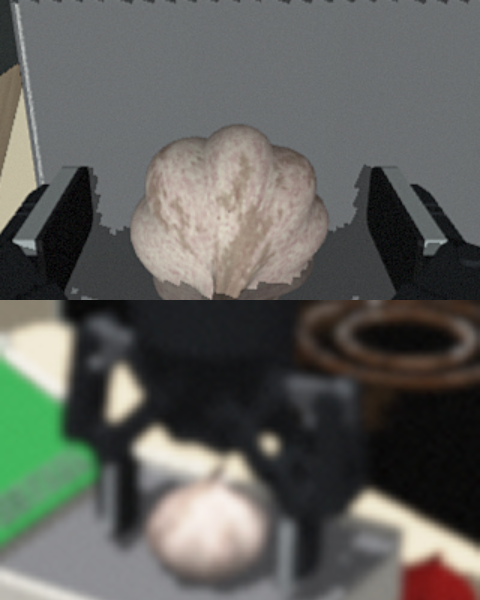

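The tips now stand just above the shelf on either side of the garlic: wrist-view pads at columns 90 and 370, bulb between, stalk free. Now a slow push.

Request:
carry_out(
  moves=[
    [1,0,0.01,0,0,0,0],
    [1,0,0.02,0,0,0,0],
    [1,0,0.03,0,0,0,0],
    [1,0,0.037,0,0,0,0],
    [1,0,0.044,0,0,0,0],
    [1,0,0.051,0,0,0,0],
    [1,0,0.058,0,0,0,0],
    [1,0,0.065,0,0,0,0],
  ],
)

```text
time: 5.97
tool_pos: [0.4694, 0.2307, 0.1092]
tool_rot: [-0.0, 0.574, 0.819, -0.0]
contact_force: [-0.2, -0.0, 1.1]
gripper_width: 1.002
```

Request:
carry_out(
  moves=[
    [1,0,0.008,0,0,0,0],
    [1,0,0.016,0,0,0,0],
    [1,0,0.024,0,0,0,0],
    [1,0,0.032,0,0,0,0],
    [1,0,0.04,0,0,0,0],
    [1,0,0.048,0,0,0,0],
    [1,0,0.056,0,0,0,0],
    [1,0,0.064,0,0,0,0],
  ],
)

```text
time: 6.63
tool_pos: [0.4934, 0.2394, 0.1092]
tool_rot: [-0.0, 0.574, 0.819, -0.0]
contact_force: [-1.0, -0.1, 0.7]
gripper_width: 1.001
```

```bash
python3 - <<'E'
from h import *
t=tool();print(w2c(t[0]),t[2]["contact_force"])
im=manip.grab_frame("wrist")[:,:,::-1]
w=im[150:350,160:480];s=manip.grab_frame("scene")[:,:,::-1][140:215,310:410]
cv2.imwrite("pics/w6.png",np.vstack([cv2.resize(w,None,fx=1.5,fy=1.5),cv2.resize(s,None,fx=4.8,fy=4.8,interpolation=2)])[:600])
E
```

```text
[-0.03812035  0.01094557  0.10924496] [-0.98491309 -0.0918412   0.6598332 ]
```

View pics/w6.png

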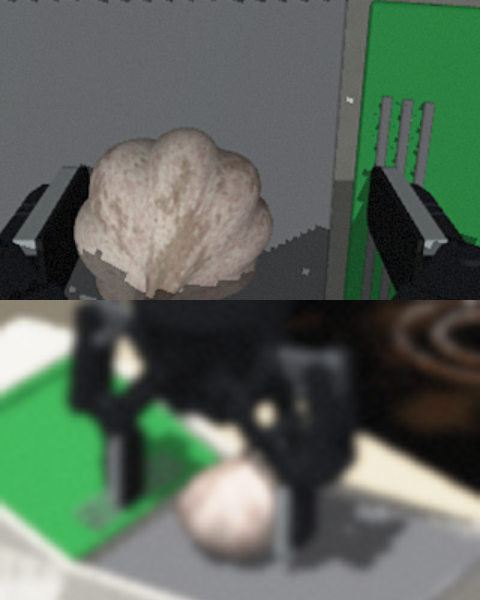

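The garlic rides against the rear finger and the front finger is already on the flap. Pushing on slowly.

Request:
carry_out(
  moves=[
    [1,0,0.008,0,0,0,0],
    [1,0,0.016,0,0,0,0],
    [1,0,0.024,0,0,0,0],
    [1,0,0.032,0,0,0,0],
    [1,0,0.039,0,0,0,0],
    [1,0,0.046,0,0,0,0],
    [1,0,0.053,0,0,0,0],
    [1,0,0.06,0,0,0,0],
  ],
)

```text
time: 7.4
tool_pos: [0.516, 0.2476, 0.1092]
tool_rot: [-0.0, 0.574, 0.819, -0.0]
contact_force: [-1.9, 0.2, 1.9]
gripper_width: 1.001
```

Request:
carry_out(
  moves=[
    [1,0,0.006,0,0,0,0],
    [1,0,0.012,0,0,0,0],
    [1,0,0.018,0,0,0,0],
    [1,0,0.024,0,0,0,0],
    [1,0,0.03,0,0,0,0],
    [1,0,0.036,0,0,0,0],
    [1,0,0.042,0,0,0,0],
    [1,0,0.05,0,0,0,0],
  ],
)

```text
time: 8.07
tool_pos: [0.5345, 0.2543, 0.109]
tool_rot: [-0.0, 0.574, 0.819, -0.0]
contact_force: [-3.2, -0.6, 1.7]
gripper_width: 0.994
```

```bash
python3 - <<'E'
from h import *
t=tool();print(w2c(t[0]),t[2]["contact_force"])
im=manip.grab_frame("wrist")[:,:,::-1]
w=im[150:350,160:480];s=manip.grab_frame("scene")[:,:,::-1][140:215,310:410]
cv2.imwrite("pics/w7.png",np.vstack([cv2.resize(w,None,fx=1.5,fy=1.5),cv2.resize(s,None,fx=4.8,fy=4.8,interpolation=2)])[:600])
E
```

```text
[0.00557122 0.01107442 0.10904798] [-3.21855829 -0.62451112  1.67455819]
```

View pics/w7.png

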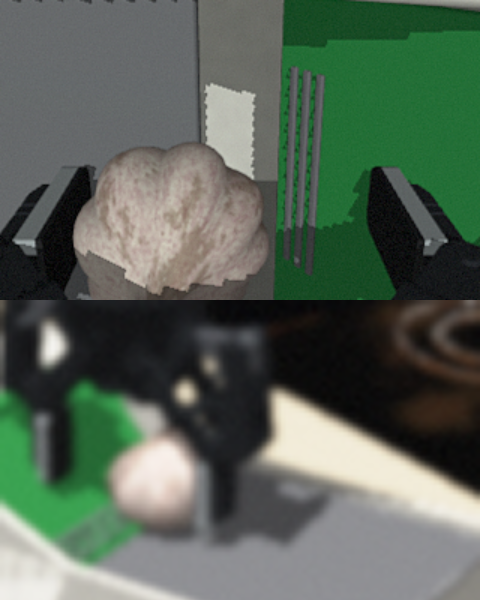

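The flap is clearly open and the garlic is about 9 mm short of the edge. A last slow push takes it over.

Request:
carry_out(
  moves=[
    [1,0,0.008,0,0,0,0],
    [1,0,0.016,0,0,0,0],
    [1,0,0.024,0,0,0,0],
    [1,0,0.032,0,0,0,0],
    [1,0,0.04,0,0,0,0],
    [1,0,0.048,0,0,0,0],
    [1,0,0.054,0,0,0,0],
    [1,0,0.054,0,0,0,0],
  ],
)

```text
time: 8.83
tool_pos: [0.5529, 0.261, 0.1069]
tool_rot: [-0.002, 0.574, 0.819, -0.003]
contact_force: [-6.7, -2.3, -2.4]
gripper_width: 1.007
```

```bash
python3 - <<'E'
from h import *
t=tool();print(w2c(t[0]),t[2]["contact_force"])
im=manip.grab_frame("wrist")[:,:,::-1]
w=im[150:350,160:480];s=manip.grab_frame("scene")[:,:,::-1][140:215,310:410]
cv2.imwrite("pics/w8.png",np.vstack([cv2.resize(w,None,fx=1.5,fy=1.5),cv2.resize(s,None,fx=4.8,fy=4.8,interpolation=2)])[:600])
E
```

```text
[0.02511223 0.01116556 0.10687294] [-6.65253171 -2.28066697 -2.42092806]
```

View pics/w8.png

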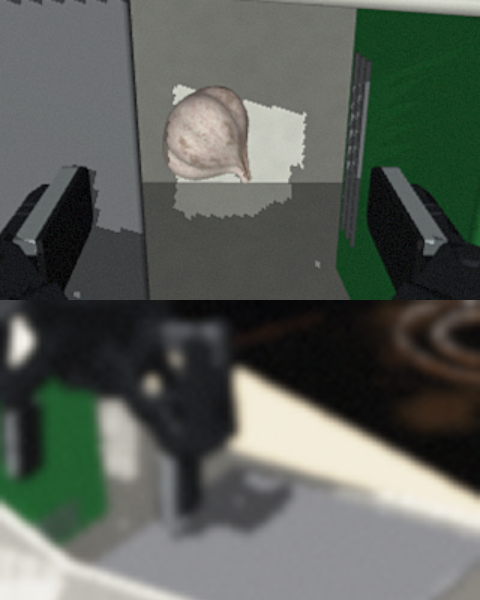

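The garlic has dropped in and lies on the floor. Backing off along the shelf, then up.

Request:
carry_out(
  moves=[
    [1,0,-0.035,0,0,0,0],
    [1,0,-0.07,0,0,0,0],
    [1,0,-0.105,0,0,0,0],
    [1,0,-0.14,0,0,0,0],
    [1,0,-0.175,0,0,0,0],
    [1,0,-0.21,0,0,0,0],
    [1,0,-0.24,0,0,0,0],
    [1,0,-0.25,0,0,0,0],
  ],
)

```text
time: 9.6
tool_pos: [0.461, 0.2277, 0.1097]
tool_rot: [0.001, 0.574, 0.819, 0.001]
contact_force: [-0.6, -0.7, 0.0]
gripper_width: 1.006
```

Request:
carry_out(
  moves=[
    [1,0,0,-0.08,0,0,0],
    [1,0,0,-0.16,0,0,0],
    [1,0,0,-0.24,0,0,0],
    [1,0,0,-0.32,0,0,0],
    [1,0,0,-0.4,0,0,0],
    [1,0,0,-0.45,0,0,0],
    [1,0,0,-0.45,0,0,0],
    [1,0,0,-0.45,0,0,0],
  ],
)

```text
time: 10.27
tool_pos: [0.4625, 0.2281, 0.2912]
tool_rot: [0.002, 0.574, 0.819, 0.002]
contact_force: [0.8, 0.4, 0.3]
gripper_width: 1.001
```

Request:
carry_out(
  moves=[
    [1,0,0,0,0,0,0],
    [1,0,0,0,0,0,0],
    [1,0,0,0,0,0,0],
    [1,0,0,0,0,0,0],
    [1,0,0,0,0,0,0],
    [1,0,0,0,0,0,0],
    [1,0,0,0,0,0,0],
    [1,0,0,0,0,0,0],
  ],
)

```text
time: 10.93
tool_pos: [0.4609, 0.2276, 0.2892]
tool_rot: [-0.0, 0.574, 0.819, -0.0]
contact_force: [-0.6, 0.7, -0.0]
gripper_width: 1.0
```

```bash
python3 - <<'E'
from h import *
t=tool();print(t[0],t[2]["contact_force"])
cv2.imwrite("pics/w9.png",np.vstack([manip.grab_frame("wrist")[:,:,::-1][60:300],manip.grab_frame("scene")[:,:,::-1][100:360]]))
E
```

```text
[0.46091538 0.22761886 0.28920964] [-0.567968    0.74612521 -0.03761806]
```

View pics/w9.png

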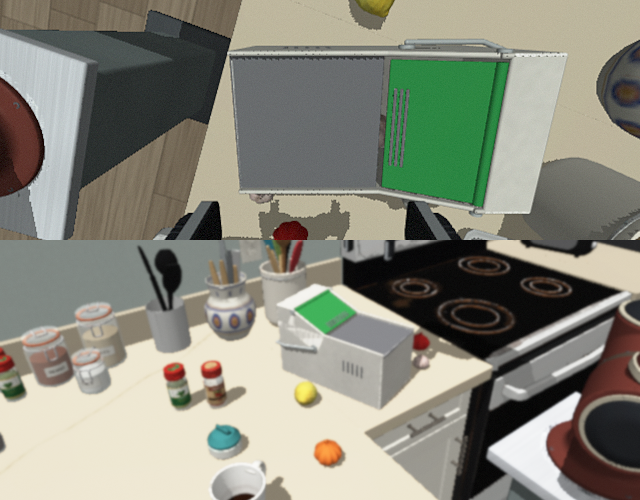

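The flap is shut, the shelf is empty, the lemon and timer are where they were, and the arm is clear. Handing in.

```bash
python3 -c "
from plant import manip
print(manip.job_done())"
```

```text
the job is handed in; nothing more can be done
None
```

I pushed the garlic bulb into the caddy and handed the job in at about 11 s; no verdict was reported. With the open fingers on either side of the bulb, the front finger pushed the flap open and the rear finger slid the bulb over the shelf edge. I then backed off along the shelf and lifted clear.

**Final checks**
- **Garlic:** a picture taken just after the drop shows it on the caddy floor. The last picture shows the shelf empty.
- **Flap:** it looks fully shut in the last wrist and scene views. I did not measure its angle.
- **Forces:** the highest tool force at the end of any move was about 7 N, during the last push. The arm was clear of everything at the end, with the force reading near zero.
- **Lemon, timer and salt shaker:** the lemon and timer look unmoved in the scene view. I did not check the salt shaker separately at the end.

**What disagreed**
- The open fingertips stood about 40 mm behind the reported TCP (triangulated from two views), not the 13 mm implied by the description. I set the working height by pictures and guarded steps down, feeling no contact.
- I viewed 13 pictures against the budget of 10.

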